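# Rock the locating block out of the drilling jig

## Robot

A 6-joint arm with a two-finger parallel gripper is mounted at the origin on the work surface. World frame = base frame: x ahead of the robot, y to its left, z up, the work surface at z = 0. Lengths are in m, angles in rad, forces in N, time in s.
With the tool pointing down it reaches from about 0.25 to 0.725 m from the base axis. Payload 4 kg.
Tool frame: the origin (TCP) lies on the centre line of the jaws, within the pads' length; the fingertips stand ahead of it and the grasp point (between the pads) lies 11 mm behind it (bot.tip_extent is the z of the fingertips in the tool frame, in m); z points along the fingers, y is the direction in which the jaws open and shut (so a half turn about z gives the same grasp; the last joint's range is limited). The gripper opens to 85 mm and grips with 20 to 120 N. Pads are 22 mm wide; open, the fingers measure 114 mm over their backs; the gripper's body (76 mm by 85 mm) begins 54 mm behind the grasp point. The pads swing forward as they close: fully open they stand 13 mm farther back than shut.
Start: joints at [-1.185, 0.241, 0.005, 1.335, 0, 1.571], TCP at [0.188, -0.463, 0.239] pointing down, gripper open.
Joint ranges: [-2.72, 2.72], [-1.05, 1.87], [-1.09, 1.28], [-1.99, 2.15], [-1.42, 1.44], [-3.14, 3.14]. Speed limits (rad/s): [2.79, 2.79, 3.14, 3.14, 3.14, 3.14].

## Interface

Orientations are given as a unit quaternion [x, y, z, w].
In Python, from workcell import bot gives the robot as it stands.
- The arm moves only by the shell command python3 -m jog 'ROWS'. ROWS is JSON, a list that holds one entry, the list of rows, each a list of 7 numbers: the shift along the world's x, y, z in m, then the turn, a rotation vector about the world's x, y, z in degrees, then the closure in counts, from 0 (fully open) to 255 (shut). In form: [[[tx, ty, tz, ax, ay, az, fingers], ...]]. A call has 1 to 10 rows; each row is the pose to reach, as a shift and turn from the pose commanded when the call began; what a row does not reach only later rows make up. A row lasts 1/12 s, in which the tool goes at most 41.7 mm and 7.16 degrees, less where a joint would pass 70% of its speed; a pose out of reach is approached as far as the arm can. A call with a gripper value outside its range is refused whole. The fingers move at their own pace and stop on an object; the grip force is fixed at half the most. Time passes only in rows, so rows that repeat a pose let the fingers close. It gives the time, the measured TCP pose, the force and the opening at its end, in the units of the state.
- bot.get_obs(): the state, without advancing time (a new reading comes with each control period).
- bot.camera(name): name is "side" or "top" or "wrist"; returns the picture (384x512x3 uint8, blue, green, red); there is no depth.
- bot.camera_model(name): a dict with "K" (3x3 intrinsics, pixels), "T" (4x4, takes a point from camera to world coordinates). Camera axes: x right, y down, z forward; pixel columns grow to the right and rows downward; lengths in m; the calibration is good to about 2 mm. A picture is of the moment at which its call begins: read the wrist's pose just before it. camera_model takes no time and is no camera call; for the wrist camera it gives the pose at the moment of the call.
- bot.job_done(): hands the job in, once; it reports no verdict.
The state is a dict: "clock": time; "joint_pos": joint angles; "joint_vel": joint speeds; "tau": joint torques, N m; "eef_pos": TCP position; "tool_rot": TCP orientation; "ft_force": force on the tool from outside, world axes, zero at the start; "ft_torque": the same for the moment, N m; "grip_width": finger opening in m.
Only numpy, scipy, OpenCV 4.12 (cv2) and the standard library are available. Lean on these libraries where they do the work, as an engineer would, in place of code of your own. Each camera call takes 0.05 s, during which the arm holds its last target. There are 200 camera calls.

## Task

Push the jig's sprung red ejector pedal all the way down and let it spring back; that kicks the locating block up off its seat. Then take the block by its orange tab and, while it is still in its pocket, rock it clearly (about ten degrees), first over towards the yellow cheek and then over towards the blue cheek, working it upwards until it comes free. Finish still holding the block upright, straight above its pocket and just clear of the jig (about a centimetre), without letting go, and leave the spare block, screw jar, brass bush, screwdriver and glass cup where they are.

Things in the scene. Friction and masses are not known exactly. Their poses are not given: they have to be found in the camera images.
- jig: Aluminium drilling jig fixed to the bench, base plate 110 x 150 x 10 mm. Origin on the bench surface under the centre of the pocket. Its +y axis points to the yellow sprung cheek, -y to the blue one, -x to the red pedal; z up.
- pocket (a point): Centre of the pocket's mouth, 52 mm above the bench, axes as the jig's. Two fixed guide walls across x, 1 mm clear of the block on each side, and two sprung cheeks across y all end at this level; the pocket's seat is 18 mm lower. The cheeks squeeze the block, so it is tight: a straight pull takes about 24 to 36 N.
- yellow_face (a point): Centre of the inner face of the yellow cheek, 24 mm from the pocket's centre on +y; the blue cheek is its mirror image on -y. Each is a pad 30 x 11 mm high, pressed on the block's end by a spring with about 18 N, and gives way up to 9 mm. A grey spring housing stands 49 to 71 mm from the pocket's centre, 54 mm high with its coloured top.
- pedal (a joint): Ejector pedal, a seesaw lever: 0 = up at rest, 0.25 rad = fully down, at its stop. It springs back when let go. Pressing it takes 2 to 5 N against its spring, and about 8 to 11 N more while it pushes the block up from beneath; fully down it has raised the block about 6 mm, and the tight fit keeps the block raised.
- pedal_pad (a point): Centre of the upper face of the red pedal pad (40 x 40 x 6 mm), 119 mm from the pocket centre on the jig's -x side, 43 mm above the bench at rest. It swings about 21 mm down at full stroke; its hinge lies 85 mm away towards the block, 24 mm above the bench.
- tab (a point): Middle of the part to grip on the locating block's orange tab, 60 mm above the block's underside (94 mm above the bench when seated). The tab is 24 mm (x) by 14 mm (y); its top is 21 mm above this point, the block's shoulders 24 mm below. Grip it across its 14 mm, along y. Axes as the jig's: +y towards the yellow cheek.
- foot (a point): Centre of the underside of the locating block (aluminium, 31 (x) x 48 (y) x 36 mm high, 0.13 to 0.25 kg), axes as the block's; 34 mm above the bench when seated. Seated it cannot tip about its middle; once raised by the pedal it tips about 10 degrees either way about x, about its middle at the cheeks' height, as the cheeks give way.
- spare: Bystander: spare steel block 31 x 44 x 30 mm with a brass stud, beside the jig. Origin: centre of its underside.
- screw_jar: Bystander: clear screw jar with green cap, 42 mm across, 50 mm high, beside the jig. Origin: centre of its underside.
- bush: Bystander: brass bush 32 mm across, 22 mm high, beside the jig. Origin: centre of its underside.
- driver: Bystander: screwdriver lying on the bench. Origin: about its middle, on the bench.
- cup: Bystander: glass cup 70 mm across, 85 mm high. Origin: centre of its underside.

How it is judged:
On the way, in this order (a step that is already met when the one before it is completed fails the run):
1. the pedal is pushed fully down and has raised the block off its seat (value of joint pedal above 0.225 rad and z of foot in the frame of pocket between -0.0145 and -0.001 m), for 0.1 s.
2. the block, gripped and still in its pocket, leans over towards the yellow cheek (angle between tab's own y axis and vertical above 1.661 rad and z of foot in the frame of pocket below -0.001 m and contact force between the fingers and block above 1 N), for 0.1 s.
3. the block, gripped and still in its pocket, leans over towards the blue cheek (angle between tab's own y axis and vertical below 1.481 rad and z of foot in the frame of pocket below -0.001 m and contact force between the fingers and block above 1 N), for 0.1 s.
At the end, for the whole second after the job is handed in: The block is held in the fingers, at rest, upright within 10 degrees, touching no part of the jig, its underside 2 to 30 mm above the pocket's mouth and within 15 mm sideways of the pocket's centre; the pedal is back up (under 0.05 rad) (z of foot in the frame of pocket between 0.002 and 0.03 m and horizontal distance between foot and pocket below 0.015 m and angle between tab's own z axis and vertical below 0.17 rad and contact force between the fingers and block above 1 N and contact force between block and jig below 0.05 N and linear speed of block below 0.02 m/s and value of joint pedal below 0.05 rad); the arm keeps its last pose, push and grip.
It fails at once if any of the loose things round about is moved more than 20 mm (distance of any of spare, screw_jar, bush, driver, cup from where it was at the start of the episode above 0.02 m).
It also fails if it takes over 51 s, if anything falls off the work surface, if the arm or the gripper's body presses on something with over 40 N, if the wrist force passes 120 N, or if a joint passes its speed limit or range.

## Working session

There is one attempt and no reset: what is moved stays moved. The work goes in short steps, Python scripts to look and compute and a shell command to move; the robot and the scene stay as the last step left them, time stands still between calls to the robot, and variables do not carry over. Pictures are saved under pics/ and viewed, about 8 in all and at most 12, crops included, and the job is handed in when it is done.

```bash
ls; mkdir -p pics
python3 - <<'E'
from workcell import bot
import cv2
o=bot.get_obs(); print(o, bot.tip_extent)
for n in("top","side"):
    m=bot.camera_model(n); print(n,m["K"].tolist(),m["T"].round(4).tolist())
    cv2.imwrite(f"pics/{n}0.png",bot.camera(n))
E
```

```text
pics
{'clock': 0.0, 'joint_pos': array([-1.18499782e+00,  2.41430103e-01,  3.70566760e-03,  1.33517483e+00,
        1.68806143e-05,  1.57080458e+00]), 'joint_vel': array([-0.0002697 ,  0.00034464,  0.00047874, -0.00062703, -0.00098094,
        0.00092739]), 'tau': array([-5.10213049e-04, -3.72314930e+01,  2.52411246e+01,  1.71601254e-02,
        1.25324841e-04, -1.96683608e-06]), 'eef_pos': array([ 0.18792285, -0.46267774,  0.23839729]), 'tool_rot': array([ 9.81452809e-01,  1.91701013e-01, -1.93292719e-04, -1.03358500e-03]), 'ft_force': array([0.06473464, 0.47497287, 0.24601391]), 'ft_torque': array([ 0.01536068, -0.00230799, -0.04475592]), 'grip_width': 0.08590783327409035} 0.008
top [[399.33924378809076, 0.0, 252.11417547047037], [0.0, 399.33924378809076, 187.96581295056797], [0.0, 0.0, 1.0]] [[0.0243, -0.9925, 0.1195, 0.4334], [-0.9997, -0.024, 0.0041, -0.0367], [-0.0012, -0.1195, -0.9928, 1.1895], [0.0, 0.0, 0.0, 1.0]]
side [[374.26028242994846, 0.0, 255.843380340739], [0.0, 374.26028242994846, 192.82706137187367], [0.0, 0.0, 1.0]] [[-0.9535, -0.2094, 0.2167, 0.3723], [-0.3013, 0.6763, -0.6722, 0.6605], [-0.0058, -0.7062, -0.708, 0.8005], [0.0, 0.0, 0.0, 1.0]]
```

View pics/top0.png

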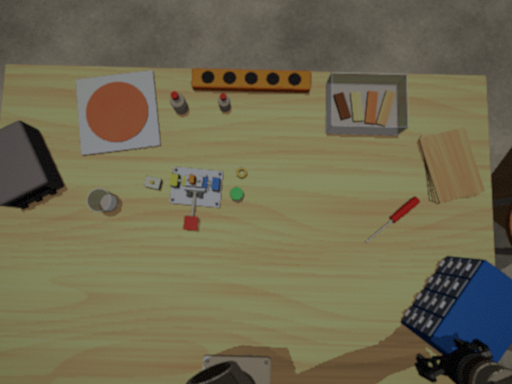

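View pics/side0.png

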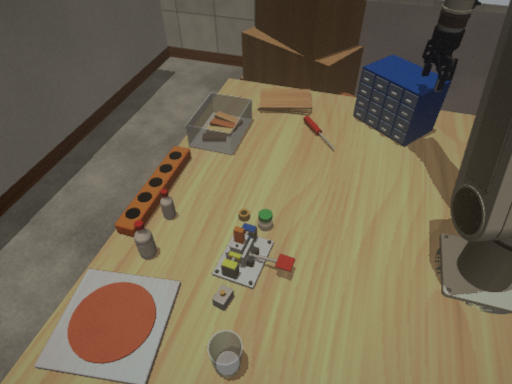

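The top view shows the jig at about (197,188), red pad (191,223), yellow cheek (174,180), blue (216,184), tab (190,183). The side view shows the pad at (285,263), tab (239,234), yellow (232,266) and blue (249,230). Next I'll do a rough triangulation.

```bash
cat > h.py <<'E'
import numpy as np, cv2
from workcell import bot
def ray(m,p):
    d=np.linalg.inv(m["K"])@[p[0],p[1],1]; T=m["T"]
    d=T[:3,:3]@d; return T[:3,3],d/np.linalg.norm(d)
def plane(m,p,z):
    c,d=ray(m,p); return c+d*(z-c[2])/d[2]
def tri(obs):
    A=np.zeros((3,3));b=np.zeros(3);R=[ray(m,p) for m,p in obs]
    for c,d in R:
        P=np.eye(3)-np.outer(d,d);A+=P;b+=P@c
    x=np.linalg.solve(A,b)
    return x,[round(1e3*np.linalg.norm((np.eye(3)-np.outer(d,d))@(x-c)),1) for c,d in R]
def proj(m,X):
    p=m["K"]@(m["T"][:3,:3].T@(np.asarray(X)-m["T"][:3,3])); return (p[:2]/p[2]).round(1)
HUE=dict(red=((0,5),(172,180)),orange=((6,15),),yellow=((25,34),),blue=((105,125),),green=((50,80),))
def blobs(im,c,roi,s=120,v=50,amin=8):
    h=cv2.cvtColor(im,cv2.COLOR_BGR2HSV); k=np.zeros(h.shape[:2],np.uint8)
    for a,b in HUE[c]: k|=cv2.inRange(h,(a,s,v),(b,255,255))
    r=np.zeros_like(k);x0,y0,x1,y1=roi;r[y0:y1,x0:x1]=k[y0:y1,x0:x1]
    n,_,st,ce=cv2.connectedComponentsWithStats(r)
    return sorted([(int(st[i,4]),st[i,:4].tolist(),ce[i].round(1).tolist()) for i in range(1,n) if st[i,4]>=amin],reverse=True)[:4]
E
python3 - <<'E'
from h import *
t=cv2.imread("pics/top0.png");s=cv2.imread("pics/side0.png")
mt,ms=bot.camera_model("top"),bot.camera_model("side")
for c in HUE:
    print(c,blobs(t,c,(140,160,260,235)),blobs(s,c,(205,200,300,300)))
for n,a,b in(("pad",(191,223),(285,263)),("tab",(190,183),(239,234)),("yel",(174,180),(231,266)),("blu",(216,184),(249,230)),("cap",(237,194),(265,216))):
    print(n,tri([(mt,a),(ms,b)]))
for n,p in(("spare",(153,183)),("bush",(242,173)),("cup",(103,201)),("drv",(395,217))): print(n,plane(mt,p,.02))
E
python3 -c "
from h import *
cv2.imwrite('pics/c0.png',np.hstack([cv2.resize(cv2.imread('pics/top0.png')[155:240,140:255],None,fx=3.4,fy=3.4,interpolation=2),cv2.resize(cv2.imread('pics/side0.png')[205:290,205:300],None,fx=3.4,fy=3.4,interpolation=2)]))"
```

```text
red [(162, [184, 216, 14, 14], [190.5, 222.8])] [(207, [276, 255, 19, 16], [284.6, 262.4])]
orange [(27, [189, 216, 10, 15], [195.4, 224.2]), (13, [191, 175, 5, 9], [193.5, 179.9]), (12, [184, 215, 3, 9], [184.5, 218.2])] [(136, [234, 227, 10, 17], [238.8, 234.6]), (17, [279, 254, 16, 5], [286.1, 255.6]), (9, [288, 265, 5, 7], [290.7, 268.7]), (8, [275, 264, 6, 5], [276.9, 266.6])]
yellow [(84, [170, 174, 9, 12], [173.7, 179.8]), (15, [182, 177, 3, 8], [183.3, 180.7])] [(104, [222, 259, 16, 10], [229.4, 263.5]), (55, [229, 251, 12, 8], [234.7, 254.7])]
blue [(77, [212, 178, 8, 12], [215.4, 183.6]), (35, [203, 178, 4, 10], [204.6, 182.5])] [(50, [243, 224, 12, 7], [248.6, 227.2])]
green [(107, [231, 188, 12, 12], [236.2, 193.4])] []
pad (array([0.46641616, 0.14186589, 0.03384469]), [np.float64(0.0), np.float64(0.0)])
tab (array([0.57847019, 0.13986632, 0.10096311]), [np.float64(4.5), np.float64(4.5)])
yel (array([0.58785212, 0.19478667, 0.04286615]), [np.float64(1.3), np.float64(1.3)])
blu (array([0.58113752, 0.073331  , 0.0384679 ]), [np.float64(0.2), np.float64(0.2)])
cap (array([0.55470032, 0.0117269 , 0.03562356]), [np.float64(1.2), np.float64(1.2)])
spare [0.58182235 0.26130767 0.02      ]
bush [ 0.6180598  -0.00080929  0.02      ]
cup [0.52494897 0.40540336 0.02      ]
drv [ 0.49877688 -0.45146799  0.02      ]
```

View pics/c0.png

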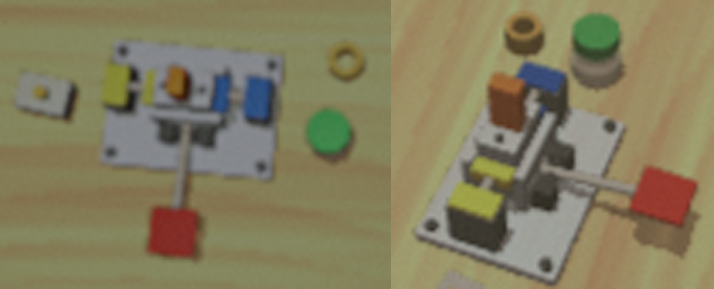

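Jig is at about (0.583, 0.135) with yaw about -3°. Pad at about (0.466, 0.142). I'm moving the hand near the pedal, turned so that the jaws lie along the jig's y.

```bash
python3 -m jog '[[[0.1,0.25,0.06,0,0,70,255],[0.1,0.25,0.06,0,0,70,255],[0.1,0.25,0.06,0,0,70,255],[0.1,0.25,0.06,0,0,70,255],[0.1,0.25,0.06,0,0,70,255],[0.1,0.25,0.06,0,0,70,255],[0.1,0.25,0.06,0,0,70,255],[0.1,0.25,0.06,0,0,70,255],[0.1,0.25,0.06,0,0,70,255],[0.1,0.25,0.06,0,0,70,255]]]'
python3 -m jog '[[[0.15,0.34,0,0,0,70,255],[0.15,0.34,0,0,0,70,255],[0.15,0.34,0,0,0,70,255],[0.15,0.34,0,0,0,70,255],[0.15,0.34,0,0,0,70,255],[0.15,0.34,0,0,0,70,255],[0.15,0.34,0,0,0,70,255],[0.15,0.34,0,0,0,70,255],[0.15,0.34,0,0,0,70,255],[0.15,0.34,0,0,0,70,255]]]'
python3 -m jog '[[[0.0,0,0,0,0,14.7,255],[0.0,0,0,0,0,14.7,255],[0.0,0,0,0,0,14.7,255],[0.0,0,0,0,0,14.7,255]]]'
python3 - <<'E'
from h import *
o=bot.get_obs();print(o["clock"],o["joint_pos"].round(3),o["eef_pos"],o["ft_force"])
m=bot.camera_model("wrist");print(m["K"].tolist(),m["T"].round(4).tolist())
for n,X in(("pad",(.466,.142,.043)),("tab",(.578,.137,.094))):print(n,proj(m,X))
np.savez("w1.npz",**m);cv2.imwrite("pics/w1.png",bot.camera("wrist"))
E
```

```text
clock: 0.93
eef_pos: [0.2883, -0.2124, 0.2993]
tool_rot: [0.691, 0.723, -0.0, 0.0]
ft_force: [-0.5, 0.3, 0.1]
grip_width: 0.0002
clock: 1.77
eef_pos: [0.44, 0.1323, 0.2979]
tool_rot: [0.149, 0.989, 0.001, -0.0]
ft_force: [-0.5, -1.3, -0.2]
grip_width: 0.0
clock: 2.1
eef_pos: [0.4379, 0.1268, 0.2989]
tool_rot: [0.029, 1.0, -0.0, -0.0]
ft_force: [-0.0, -0.2, 0.2]
grip_width: 0.0001
2.1 [0.282 0.135 0.028 1.465 0.    0.34 ] [0.43790812 0.12677174 0.29889952] [-0.00136258 -0.23947242  0.19488079]
[[316.3587092213452, 0.0, 255.22243697253558], [0.0, 316.3587092213452, 193.95215036500363], [0.0, 0.0, 1.0]] [[0.059, 0.9458, 0.3194, 0.356], [0.9983, -0.056, -0.0184, 0.1315], [0.0005, 0.32, -0.9474, 0.4332], [0.0, 0.0, 0.0, 1.0]]
pad [268.4 177.2]
tab [270.1 275.5]
```

View pics/w1.png

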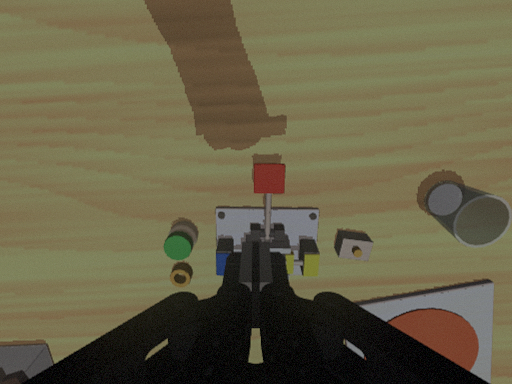

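The wrist view shows pad (268,178), blue housing (224,262) and yellow (311,263). The tab is hidden behind the fingers. Fusing the views.

Run:
```python
from h import *
w=cv2.imread("pics/w1.png");mw=dict(np.load("w1.npz"));mt,ms=bot.camera_model("top"),bot.camera_model("side")
for c,r in(("red",(230,140,310,210)),("yellow",(280,240,330,285)),("blue",(205,240,240,285))): print(c,blobs(w,c,r))
pad=blobs(w,"red",(230,140,310,210))[0][2]
print("pad",tri([(mt,(190.9,222.6)),(ms,(284.8,262.2)),(mw,pad)]),"on z=.043",plane(mw,pad,.043),plane(mt,(190.9,222.6),.043),plane(ms,(284.8,262.2),.043))
for n,p,a,b in(("yel",(311,263),(173.7,179.8),(229.4,261)),("blu",(224,262),(215.4,183.6),(248.6,227.2))):
    print(n,plane(mw,p,.054),plane(mt,a,.054),plane(ms,b,.054))
# plate corners (z=.01) by white mask
k=cv2.inRange(cv2.cvtColor(w,cv2.COLOR_BGR2HSV),(0,0,120),(180,60,255))[200:240,205:330]
ys,xs=np.where(k);print(xs.min()+205,xs.max()+205,ys.min()+200)
for p in((216.5,207),(318.5,207)):print("corner",plane(mw,p,.01))
```

```text
red [(872, [254, 164, 31, 29], [268.6, 178.0])]
yellow [(328, [303, 254, 17, 22], [310.7, 264.5]), (128, [285, 254, 9, 20], [289.2, 263.3])]
blue [(198, [216, 253, 14, 22], [221.0, 262.6])]
pad (array([0.46766243, 0.14208551, 0.0376602 ]), [np.float64(0.5), np.float64(0.7), np.float64(1.0)]) on z=.043 [0.46708363 0.14226267 0.043     ] [0.46730028 0.14078798 0.043     ] [0.46631137 0.14597581 0.043     ]
yel [0.58775241 0.19429678 0.054     ] [0.58820492 0.1936999  0.054     ] [0.59188891 0.18942993 0.054     ]
blu [0.57916524 0.0758201  0.054     ] [0.58010002 0.07357971 0.054     ] [0.58094099 0.07679414 0.054     ]
216 318 200
corner [0.51511907 0.06675102 0.01      ]
corner [0.5237554  0.21254785 0.01      ]
```

```bash
python3 -m jog '[[[0.026,0.015,-0.235,0,0,0,255],[0.026,0.015,-0.235,0,0,0,255],[0.026,0.015,-0.235,0,0,0,255],[0.026,0.015,-0.235,0,0,0,255],[0.026,0.015,-0.235,0,0,0,255],[0.026,0.015,-0.235,0,0,0,255],[0.026,0.015,-0.235,0,0,0,255],[0.026,0.015,-0.235,0,0,0,255],[0.026,0.015,-0.235,0,0,0,255]]]'
python3 -m jog '[[[0,0,-0.004,0,0,0,255],[0,0,-0.008,0,0,0,255],[0,0,-0.012,0,0,0,255],[0,0,-0.016,0,0,0,255],[0,0,-0.02,0,0,0,255],[0,0,-0.024,0,0,0,255],[0,0,-0.026,0,0,0,255],[0,0,-0.026,0,0,0,255]]]'
python3 - <<'E'
from h import *
m=bot.camera_model("wrist");np.savez("w2.npz",**m);cv2.imwrite("pics/w2.png",bot.camera("wrist"))
E
```

```text
clock: 2.9
eef_pos: [0.4653, 0.1418, 0.066]
tool_rot: [0.029, 1.0, 0.0, 0.001]
ft_force: [0.5, 1.4, -0.7]
grip_width: -0.0
clock: 3.57
eef_pos: [0.4633, 0.1421, 0.0392]
tool_rot: [0.028, 1.0, 0.0, -0.001]
ft_force: [-5.8, -0.5, 10.8]
grip_width: 0.0004
```

View pics/w2.png

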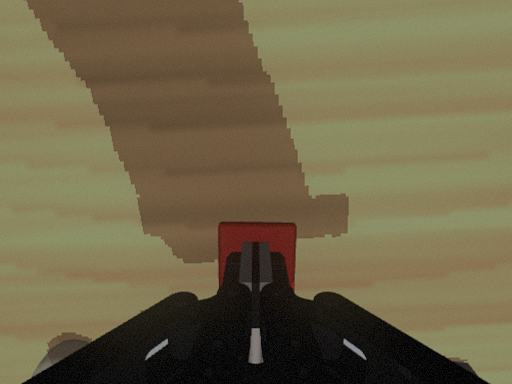

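The fingers are centred on the pad at (257,250), and the force of 10.8 N fits. Pushing on to the stop.

```bash
python3 -m jog '[[[0,0,-0.003,0,0,0,255],[0,0,-0.006,0,0,0,255],[0,0,-0.008,0,0,0,255],[0,0,-0.008,0,0,0,255]]]'
python3 -m jog '[[[0,0,-0.001,0,0,0,255],[0,0,-0.002,0,0,0,255],[0,0,-0.002,0,0,0,255]]]'
```

```text
clock: 3.95
eef_pos: [0.463, 0.1421, 0.0316]
tool_rot: [0.028, 1.0, 0.001, -0.001]
ft_force: [-7.1, 0.8, 15.3]
grip_width: -0.0002
clock: 4.2
eef_pos: [0.4631, 0.1421, 0.0299]
tool_rot: [0.028, 1.0, 0.001, -0.001]
ft_force: [-6.7, -1.1, 17.2]
grip_width: -0.0003
```

```bash
python3 -m jog '[[[0,0,-0.001,0,0,0,255],[0,0,-0.002,0,0,0,255],[0,0,-0.002,0,0,0,255]]]'
python3 -m jog '[[[0,0,-0.001,0,0,0,255],[0,0,-0.0015,0,0,0,255],[0,0,-0.0015,0,0,0,255],[0,0,-0.0015,0,0,0,255]]]'
```

```text
clock: 4.45
eef_pos: [0.4631, 0.1422, 0.0292]
tool_rot: [0.028, 1.0, 0.001, -0.0]
ft_force: [-10.7, -1.5, 27.4]
grip_width: 0.0001
clock: 4.78
eef_pos: [0.4632, 0.1422, 0.0287]
tool_rot: [0.028, 1.0, 0.001, 0.0]
ft_force: [-13.7, -2.2, 36.1]
grip_width: 0.0002
```

The stop has been reached: the force climbs with no more travel. Releasing, then lifting to look at the tab with open fingers from two places.

```bash
python3 -m jog '[[[0,0,0.02,0,0,0,255],[0,0,0.05,0,0,0,255],[0,0,0.13,0,0,0,100],[0,0,0.2,0,0,0,0],[0.04,-0.01,0.22,0,0,0,0],[0.08,-0.02,0.22,0,0,0,0],[0.08,-0.02,0.22,0,0,0,0],[0.08,-0.02,0.22,0,0,0,0],[0.08,-0.02,0.22,0,0,0,0]]]'
python3 - <<'E'
from h import *
m=bot.camera_model("wrist");np.savez("w3.npz",**m);cv2.imwrite("pics/w3.png",bot.camera("wrist"))
E
python3 -m jog '[[[-0.04,0.04,0.02,0,0,0,0],[-0.05,0.05,0.02,0,0,0,0],[-0.05,0.05,0.02,0,0,0,0],[-0.05,0.05,0.02,0,0,0,0],[-0.05,0.05,0.02,0,0,0,0]]]'
python3 - <<'E'
from h import *
m=bot.camera_model("wrist");np.savez("w4.npz",**m);w4=bot.camera("wrist");cv2.imwrite("pics/w4.png",w4)
for n,im in(("w3",cv2.imread("pics/w3.png")),("w4",w4)):
    for c in("red","orange","yellow","blue"):print(n,c,blobs(im,c,(130,90,430,300),amin=40))
cv2.imwrite("pics/v34.png",np.hstack([cv2.imread("pics/w3.png")[60:360,60:450],w4[60:360,60:450]]))
E
```

```text
clock: 5.53
eef_pos: [0.5462, 0.1215, 0.2458]
tool_rot: [0.029, 1.0, 0.0, 0.002]
ft_force: [0.3, -0.7, 0.3]
grip_width: 0.0833
clock: 6.0
eef_pos: [0.4929, 0.1716, 0.2636]
tool_rot: [0.027, 1.0, -0.001, -0.001]
ft_force: [-0.3, -0.5, -0.3]
grip_width: 0.0854
w3 red [(733, [252, 90, 39, 20], [271.0, 99.1])]
w3 orange [(523, [400, 274, 30, 26], [417.5, 289.7]), (381, [264, 200, 16, 40], [270.9, 219.9])]
w3 yellow [(538, [313, 189, 21, 30], [323.1, 203.1]), (189, [292, 190, 10, 26], [296.6, 201.6])]
w3 blue [(518, [205, 188, 19, 29], [214.2, 202.0]), (242, [237, 189, 10, 26], [241.2, 201.2])]
w4 red [(1148, [211, 125, 35, 35], [228.5, 142.0])]
w4 orange [(417, [217, 243, 16, 39], [224.7, 262.7]), (103, [404, 295, 26, 5], [416.3, 297.5])]
w4 yellow [(413, [270, 230, 18, 26], [278.3, 242.8]), (209, [249, 231, 10, 23], [253.2, 241.6])]
w4 blue [(401, [171, 229, 18, 26], [179.2, 241.0]), (145, [200, 230, 9, 23], [203.1, 239.4])]
```

View pics/v34.png

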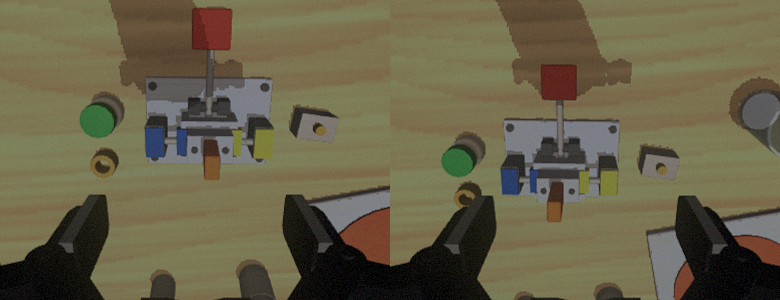

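The left frame (w3) shows the tab at full-image (271,220) between the cheek pads, blue (241,201) and yellow (297,202). The bystanders look unmoved. I'll zoom in to separate the tab's top face from its front.

Run:
```python
from h import *
a=cv2.imread("pics/w3.png")[180:250,225:305];b=cv2.imread("pics/w4.png")[222:292,185:265]
cv2.imwrite("pics/z.png",cv2.convertScaleAbs(np.hstack([cv2.resize(x,None,fx=5,fy=5,interpolation=0) for x in(a,b)]),alpha=1.3))
for n,x0,im in(("w3",271,cv2.imread("pics/w3.png")),("w4",224,cv2.imread("pics/w4.png"))):
    r=range(196,244) if n=="w3" else range(238,288)
    print(n,[(y,int(im[y,x0-3:x0+4,2].mean())) for y in r])
```

```text
w3 [(196, 80), (197, 93), (198, 97), (199, 84), (200, 64), (201, 63), (202, 63), (203, 61), (204, 63), (205, 63), (206, 65), (207, 63), (208, 63), (209, 62), (210, 65), (211, 63), (212, 64), (213, 65), (214, 64), (215, 68), (216, 104), (217, 122), (218, 120), (219, 120), (220, 120), (221, 123), (222, 122), (223, 120), (224, 121), (225, 121), (226, 121), (227, 120), (228, 122), (229, 121), (230, 121), (231, 121), (232, 122), (233, 120), (234, 121), (235, 122), (236, 122), (237, 123), (238, 121), (239, 122), (240, 123), (241, 124), (242, 124), (243, 123)]
w4 [(238, 70), (239, 90), (240, 91), (241, 84), (242, 69), (243, 62), (244, 63), (245, 62), (246, 61), (247, 63), (248, 64), (249, 63), (250, 64), (251, 63), (252, 64), (253, 65), (254, 65), (255, 63), (256, 63), (257, 65), (258, 66), (259, 63), (260, 62), (261, 79), (262, 111), (263, 121), (264, 121), (265, 120), (266, 120), (267, 120), (268, 121), (269, 121), (270, 120), (271, 120), (272, 120), (273, 122), (274, 120), (275, 121), (276, 121), (277, 122), (278, 120), (279, 121), (280, 121), (281, 120), (282, 123), (283, 122), (284, 124), (285, 124), (286, 123), (287, 124)]
```

View pics/z.png

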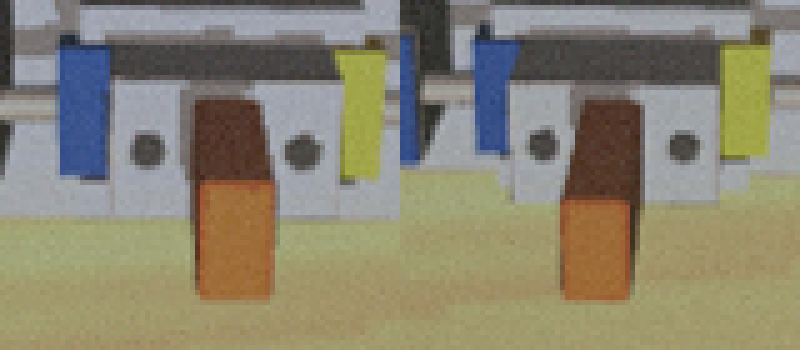

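Top face of the tab: w3 centre (271.6,227.5), w4 centre (223.7,271.4), both about 15 px wide.

Run:
```python
from h import *
m3,m4=[dict(np.load(f"w{i}.npz")) for i in(3,4)]
q=lambda a,b:tri([(m3,np.array(a)-.5),(m4,np.array(b)-.5)])
print("top",q((272.1,228),(224.2,271.9)))
print("fl",q((264.9,216.2),(217.4,262)),"fr",q((279.5,216.2),(231.2,262)))
print("bl",q((264.8,239.7),(217.3,281.7)),"br",q((279.6,239.7),(231.2,281.7)))
C=[plane(m,p,.121) for m,p in((m3,(264.4,239.2)),(m3,(279.1,239.2)),(m4,(216.8,281.2)),(m4,(230.7,281.2)))]
print(C)
print("yelpad",q((296.6,201.6),(253.2,241.6)),"blupad",q((241.2,201.2),(203.1,239.4)))
print("yelH",q((323.1,203.1),(278.3,242.8)),"bluH",q((214.2,202),(179.2,241)))
print("red",q((271.0,108),(228.5,142)) ,"redw4 on .043",plane(m4,(228.5,142),.043))
print([(plane(m,p,.05)).round(4) for m,p in((m3,(296.6,201.6)),(m3,(241.2,201.2)),(m4,(253.2,241.6)),(m4,(203.1,239.4)))])
print([(plane(m,p,.054)).round(4) for m,p in((m3,(323.1,203.1)),(m3,(214.2,202)),(m4,(278.3,242.8)),(m4,(179.2,241)))])
```

```text
top (array([0.58613379, 0.1342471 , 0.11848357]), [np.float64(0.0), np.float64(0.0)])
fl (array([0.57427141, 0.1283615 , 0.1184898 ]), [np.float64(0.1), np.float64(0.1)]) fr (array([0.57641801, 0.14172021, 0.11574244]), [np.float64(0.4), np.float64(0.4)])
bl (array([0.59578422, 0.12684541, 0.12124425]), [np.float64(0.3), np.float64(0.3)]) br (array([0.59806715, 0.14053278, 0.11870094]), [np.float64(0.1), np.float64(0.1)])
[array([0.59619116, 0.12712236, 0.121     ]), array([0.59697707, 0.14046716, 0.121     ]), array([0.59565291, 0.12663719, 0.121     ]), array([0.59642947, 0.14077093, 0.121     ])]
yelpad (array([0.58376193, 0.16358116, 0.05979903]), [np.float64(0.2), np.float64(0.2)]) blupad (array([0.58251106, 0.10299958, 0.05092499]), [np.float64(0.9), np.float64(0.9)])
yelH (array([0.58937565, 0.1933694 , 0.05470026]), [np.float64(0.1), np.float64(0.1)]) bluH (array([0.58168717, 0.07376699, 0.05252658]), [np.float64(0.2), np.float64(0.2)])
red (array([ 0.48406016,  0.13990942, -0.02560733]), [np.float64(7.7), np.float64(7.7)]) redw4 on .043 [0.46735911 0.14284937 0.043     ]
[array([0.5882, 0.1654, 0.05  ]), array([0.5842, 0.104 , 0.05  ]), array([0.5893, 0.1637, 0.05  ]), array([0.583 , 0.1028, 0.05  ])]
[array([0.5902, 0.194 , 0.054 ]), array([0.5819, 0.0746, 0.054 ]), array([0.5905, 0.194 , 0.054 ]), array([0.5815, 0.0746, 0.054 ])]
```

Tab top is at (0.586, 0.134, about 0.120) against 0.121 expected when raised. It is 14 mm wide, and housing spacing and heights are consistent. The pedal is back at its rest position. Moving over the tab, down, and gripping.

```bash
python3 -m jog '[[[0.035,-0.014,-0.04,0,0,-0.6,0],[0.07,-0.028,-0.08,0,0,-0.6,0],[0.093,-0.037,-0.1,0,0,-0.6,0],[0.093,-0.037,-0.1,0,0,-0.6,0],[0.093,-0.037,-0.13,0,0,-0.6,0],[0.093,-0.037,-0.16,0,0,-0.6,0],[0.093,-0.037,-0.173,0,0,-0.6,0],[0.093,-0.037,-0.173,0,0,-0.6,0],[0.093,-0.037,-0.173,0,0,-0.6,0]]]'
python3 - <<'E'
from h import *
m=bot.camera_model("wrist");w=bot.camera("wrist");s=bot.camera("side")
cv2.imwrite("pics/g1.png",np.hstack([w[60:360,60:450],cv2.resize(s[195:295,190:310],(390,300),interpolation=2)]))
E
```

```text
clock: 6.8
eef_pos: [0.5863, 0.1336, 0.0902]
tool_rot: [0.034, 0.999, -0.001, -0.002]
ft_force: [-0.1, 0.3, 0.6]
grip_width: 0.0858
```

View pics/g1.png

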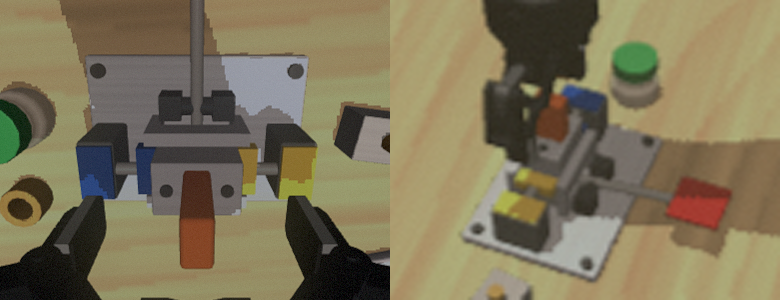

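The open fingers straddle the tab, centred at crop (197,235) between pads at (75,230) and (315,230). Everything is clear. Closing.

```bash
python3 -m jog '[[[0,0,0,0,0,0,255],[0,0,0,0,0,0,255],[0,0,0,0,0,0,255],[0,0,0,0,0,0,255],[0,0,0,0,0,0,255],[0,0,0,0,0,0,255],[0,0,0,0,0,0,255],[0,0,0,0,0,0,255]]]'
```

```text
clock: 7.57
eef_pos: [0.5872, 0.1345, 0.0922]
tool_rot: [0.033, 0.999, -0.0, 0.0]
ft_force: [-0.6, -0.6, 2.9]
grip_width: 0.0133
```

Gripped at 13.3 mm. Leaning towards yellow (+y), pivoting 44 mm below the TCP.

```bash
python3 -m jog '[[[0.0001,0.0023,-0.0001,-3,0.2,0,255],[0.0003,0.0046,-0.0003,-6,0.4,0,255],[0.0004,0.0068,-0.0005,-9,0.6,0,255],[0.0004,0.0068,-0.0005,-9,0.6,0,255],[0.0004,0.0068,-0.0005,-9,0.6,0,255]]]'
python3 - <<'E'
from h import *
from scipy.spatial.transform import Rotation as R
o=bot.get_obs();print(np.degrees(np.arccos(R.from_quat(o["tool_rot"]).as_matrix()[2,1])),R.from_quat(o["tool_rot"]).as_matrix()[:,2],o["ft_torque"])
cv2.imwrite("pics/s1.png",cv2.resize(bot.camera("side")[195:295,190:310],(480,400),interpolation=2))
E
```

```text
clock: 7.98
eef_pos: [0.5878, 0.1416, 0.0915]
tool_rot: [0.033, 0.996, -0.079, -0.002]
ft_force: [0.0, -1.5, 3.2]
grip_width: 0.0131
99.05975853031119 [-0.00977507 -0.15716161 -0.98752452] [-0.61955508  0.07392151 -0.06074658]
```

View pics/s1.png

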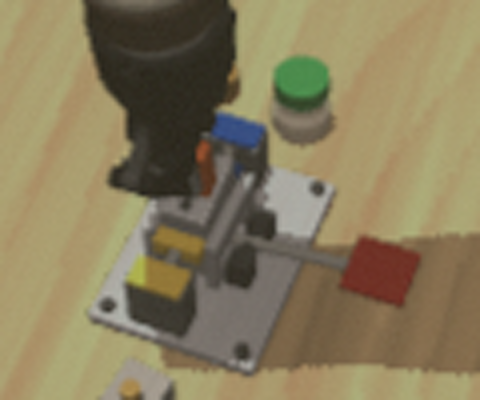

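Tool leans 9° towards yellow with a restoring torque of 0.6 N·m. The tab moves with the fingers in the side view, (205,165). Now rocking over to blue, rising 2 mm.

```bash
python3 -m jog '[[[-0.0002,-0.0034,0.0008,4.5,-0.3,0,255],[-0.0004,-0.0068,0.0015,9,-0.6,0,255],[-0.0006,-0.0102,0.0018,13.5,-0.9,0,255],[-0.0008,-0.0137,0.002,18,-1.2,0,255],[-0.0008,-0.0137,0.002,18.5,-1.2,0,255],[-0.0008,-0.0137,0.002,18.5,-1.2,0,255],[-0.0008,-0.0137,0.002,18.5,-1.2,0,255]]]'
python3 - <<'E'
from h import *
from scipy.spatial.transform import Rotation as R
o=bot.get_obs();print(R.from_quat(o["tool_rot"]).as_matrix()[:,2],o["ft_torque"])
cv2.imwrite("pics/s2.png",cv2.resize(bot.camera("side")[195:295,190:310],(480,400),interpolation=2))
E
```

```text
clock: 8.62
eef_pos: [0.5868, 0.1274, 0.0936]
tool_rot: [0.033, 0.996, 0.082, 0.003]
ft_force: [-0.8, -2.9, 3.9]
grip_width: 0.0134
[ 0.01077051  0.16408179 -0.98638794] [-0.26130893  0.19850036  0.01465776]
```

View pics/s2.png

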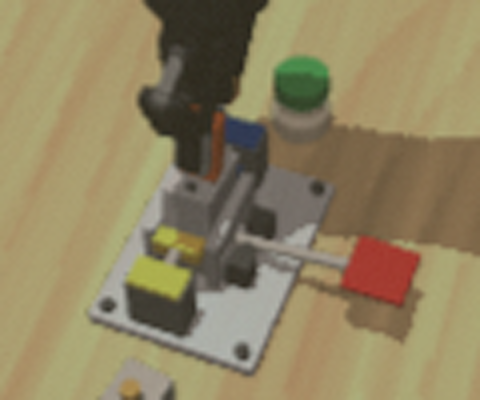

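The block leans towards blue, with the tool at 9.4° and the yellow side raised. Straightening, then pulling straight up.

```bash
python3 -m jog '[[[0.0002,0.0023,0.001,-3.2,0.2,0,255],[0.0003,0.0046,0.002,-6.4,0.4,0,255],[0.0004,0.0068,0.003,-9.4,0.6,0,255],[0.0004,0.0068,0.005,-9.4,0.6,0,255],[0.0004,0.0068,0.007,-9.4,0.6,0,255],[0.0004,0.0068,0.007,-9.4,0.6,0,255]]]'
python3 -m jog '[[[0,0,0.002,0,0,0,255],[0,0,0.004,0,0,0,255],[0,0,0.006,0,0,0,255],[0,0,0.008,0,0,0,255],[0,0,0.008,0,0,0,255]]]'
```

```text
clock: 9.17
eef_pos: [0.587, 0.135, 0.0968]
tool_rot: [0.032, 0.999, -0.0, -0.001]
ft_force: [5.6, -0.9, -14.5]
grip_width: 0.0135
clock: 9.58
eef_pos: [0.5861, 0.1343, 0.103]
tool_rot: [0.033, 0.999, -0.0, -0.003]
ft_force: [6.3, -0.6, -20.0]
grip_width: 0.013
```

Sliding at about 20 N, as expected. Going on up to clear.

```bash
python3 -m jog '[[[0,0,0.002,0,0,0,255],[0,0,0.004,0,0,0,255],[0,0,0.006,0,0,0,255],[0,0,0.008,0,0,0,255],[0,0,0.01,0,0,0,255],[0,0,0.01,0,0,0,255],[0,0,0.01,0,0,0,255],[0,0,0.01,0,0,0,255]]]'
python3 - <<'E'
from h import *
cv2.imwrite("pics/s3.png",cv2.resize(bot.camera("side")[185:295,190:310],(480,440),interpolation=2))
w=bot.camera("wrist");cv2.imwrite("pics/w5.png",w)
E
```

```text
clock: 10.25
eef_pos: [0.5872, 0.1347, 0.1188]
tool_rot: [0.033, 0.999, 0.001, 0.0]
ft_force: [-0.0, 0.2, -2.7]
grip_width: 0.0131
```

View pics/s3.png

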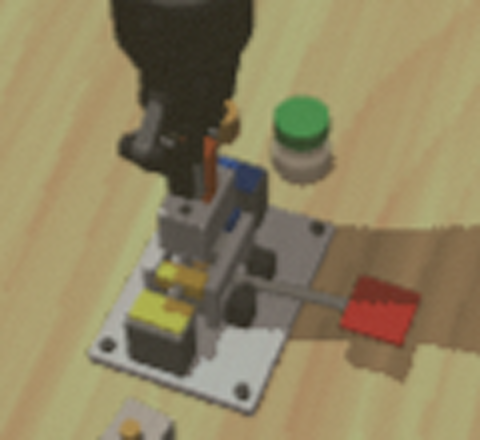

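View pics/w5.png

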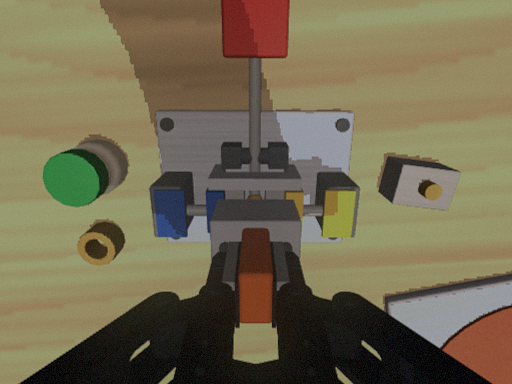

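The block is clear: the cheeks have closed behind it at (215,200) and (294,200), and the load is only its weight. Now checking its height from the tab's top edges (rows about 277 and 322) and the shoulder's front edge (row about 222).

Run:
```python
from h import *
m=bot.camera_model("wrist");w=cv2.imread("pics/w5.png")
print([(y,int(w[y,250:262,2].mean())) for y in range(186,330,3)])
for n,row,dx in(("tab top front",277,-.012),("tab top back",322,.012),("shoulder front",222,-.0155),("block front bottom?",200,-.0155)):
    c,d=ray(m,(256,row-.0)); X=c+d*((.587+dx-c[0])/d[0]); print(n,X.round(4))
for ft in(.054,.058,.062,.066):print(ft,"row tab-back",proj(m,(.599,.1345,ft+.081)),"tab-front",proj(m,(.575,.1345,ft+.081)),"shoulder",proj(m,(.5715,.1345,ft+.036)))
```

```text
[(186, 108), (189, 110), (192, 87), (195, 78), (198, 88), (201, 59), (204, 59), (207, 60), (210, 58), (213, 59), (216, 58), (219, 56), (222, 104), (225, 107), (228, 77), (231, 68), (234, 69), (237, 70), (240, 70), (243, 70), (246, 70), (249, 70), (252, 70), (255, 69), (258, 70), (261, 71), (264, 70), (267, 71), (270, 69), (273, 95), (276, 120), (279, 129), (282, 129), (285, 129), (288, 128), (291, 128), (294, 128), (297, 128), (300, 128), (303, 128), (306, 128), (309, 128), (312, 127), (315, 128), (318, 128), (321, 127), (324, 146), (327, 145)]
tab top front [0.575  0.1356 0.1465]
tab top back [0.599  0.1341 0.1435]
shoulder front [0.5715 0.1361 0.1017]
block front bottom? [0.5715 0.1363 0.068 ]
0.054 row tab-back [256.9 308.6] tab-front [253.2 261.6] shoulder [253.  213.6]
0.058 row tab-back [257.  314.7] tab-front [253.2 266.7] shoulder [253.  216.4]
0.062 row tab-back [257.  321.2] tab-front [253.1 272.1] shoulder [253.  219.3]
0.066 row tab-back [257.1 328. ] tab-front [253.1 277.9] shoulder [252.9 222.4]
```

Foot is 10–14 mm above the mouth and centred. The pedal is up, so I'm handing in.

Run:
```python
from h import *
o=bot.get_obs();print(o["clock"],abs(o["joint_vel"]).max(),o["ft_force"],o["grip_width"]);print(bot.job_done())
```

```text
10.35 0.0039904719971001704 [-0.05341961  0.10783667 -2.68129245] 0.013144582377609402
the job is handed in; nothing more can be done
None
```

The job is handed in at 10.35 s. The block is held upright over its pocket, with its underside about 10 to 14 mm above the mouth.

- **Pedal:** I pressed it to its stop, where the force rose to 36 N with no more travel, and released it. The later pictures show the pad back up.
- **Rocking:** I gripped the tab at about 13 mm and leaned the tool about 9° towards yellow, then about 9.4° towards blue. Both angles were read from the tool. In the side pictures the block follows it.
- **Pull-out:** With the block straightened, it slid up at about 20 N and came free.

**Last checks**
- The remaining load is about 2.7 N, slightly more than the 1.3 to 2.5 N expected for the block.
- The cheeks have closed behind the block and the arm is at rest.
- The spare block, jar and bush look unmoved in the last picture. The screwdriver and cup were not in it, and the arm's path stayed clear of both.
- The height estimates from the tab and shoulder edges differ by about 4 mm. All of them are well inside the 2 to 30 mm band.
- After the pedal press, the tab top measured 118.5 mm, against 121 mm expected. I put this down to camera error.

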